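# Line up the stage by its handwheel and load the specimen holder

### The job

Crank the handwheel until the bracket on the sliding carriage is in line with the loading lane, then slide the specimen holder along the lane into the bracket, its ears past the spring clips, until it is fully home against the back stop and sits flat. Move the carriage only by its handwheel, and leave the other things on the bench where they stand.

Things in the scene. Friction and masses are not known exactly. Their poses are not given: they have to be found in the camera images.
- wheel (a joint): handwheel angle, rad, positive counter-clockwise from above. Rack and pinion: +1 rad moves the carriage 18 mm along +y of lane. Steady friction 0.3 N m (5.5 N at the rim), so it stays where it is left; damping is slight. It starts about 2.2 to 4.8 rad counter-clockwise of where it is needed: turn it clockwise. The angle needed differs each time (see bracket, lane)
- wheel_rim_centre (a point): centre of the handwheel's rim, on its upright axis, 107 mm above the bench; the frame turns with the wheel. The rim is a level ring of black bar, 14 mm round, 55 mm from the axis to the bar's middle. Three 10 mm struts carry it from straight below; inside it is free to 32 mm below the bar's middle, hub radius 17 mm: pinch the bar anywhere from above, a finger inside and one outside
- bracket (a point): middle of the bracket's mouth at floor height, on the dark carriage sliding on the grey stage. x points into the bracket, y left, z up. Walls 117 mm apart (flared to 136 at the mouth), lips over the ears 13.5 mm above the floor, stop face 88 mm in. 22 mm in, a sprung clip juts 4.5 mm from each wall; passing both takes about 5 to 12 N, then they close behind the ears. Smooth metal, friction 0.25
- lane (a point): middle of the loading lane's front edge, on its top, 50 mm above the bench, same axes as bracket. The lane is a fixed grey table 125 mm long (towards -x from here), 150 mm wide, with 10 mm high guide strips 121 mm apart along its sides. The bracket's mouth lies 4 mm beyond this edge, its floor 1 mm lower; it is in line when its y in this frame is 0
- holder_mid (a point): centre of the specimen holder (half-way up its 8 mm plate), loose on the lane, x forward. Aluminium plate 84 mm (x) by 90 mm, ears 50 mm long make it 114 mm wide; at the rear an upright flange 8 mm thick, 70 mm wide, rear face 42 mm behind this point, top 26 mm above the underside. 0.17 to 0.35 kg. Home, this point is 46 mm in from the mouth, 4 mm over the floor
- carriage: the sliding carriage with the bracket on it; its origin lies on the bench level under the middle of its 100 x 156 mm floor (50 mm behind the mouth)
- vial_a: bystander: capped glass vial, 29 mm across, 65 mm tall, standing to the robot's side of the wheel and lane; origin at the middle of its underside
- vial_b: bystander: capped glass vial, 29 mm across, 65 mm tall, left of the lane; origin at the middle of its underside
- flask: bystander: conical glass flask, 80 mm across, 122 mm tall, right of the handwheel; origin at the middle of its underside
- dishes: bystander: stack of three round glass dishes, 90 mm across, 45 mm tall, left of the lane; origin at the middle of its underside
- tip_box: bystander: white and grey lidded box 89 x 129 x 64 mm tall, at the left end of the stage; origin at the middle of its underside
Not all that is in view belongs to the job. Of the things like the part that bears holder_mid, leave any that is blue, pink or turquoise; of the rest the larger one is meant.

How it is judged:
By the outcome, as a careful person would: the job done as asked, in the order asked, and still so for the second after the job is handed in, with the robot touching nothing.
It also fails if it takes over 72 s, if anything falls off the work surface, if the arm or the gripper's body presses on something with over 40 N, if the wrist force passes 120 N, or if a joint passes its speed limit or range.

### The arm

A 6-joint arm with a two-finger parallel gripper is mounted at the origin on the work surface. World frame = base frame: x ahead of the robot, y to its left, z up, the work surface at z = 0. Lengths are in mm, angles in rad, forces in N, time in s.
With the tool pointing down it reaches from about 400 to 825 mm from the base axis. Payload 7 kg.
Tool frame: the origin (TCP) lies midway between the tips of the shut fingers; the grasp point (between the pads) lies 19 mm behind it; z points along the fingers, y is the line along which they close (so a half turn about z gives the same grasp; the last joint's range is limited). The gripper opens to 88 mm and grips with 3 to 60 N. Pads are 19 mm wide; open, the fingers measure 130 mm over their backs; the gripper's body (78 mm by 193 mm) begins 47 mm behind the grasp point.
Start: joints at [0.288, 0.359, 0.012, 0, -1.224, -0.288], TCP at [674.978, -0.019, 226.561] pointing down, gripper open.
Joint ranges: [-3.07, 3.07], [-1.43, 2.12], [-1.02, 1.25], [-3.03, 1.67], [-3.05, -0], [-3.03, 3.03]. Speed limits (rad/s): [2.39, 2.39, 3.01, 3.14, 3.14, 3.14].

### API

Orientations are given as a rotation vector (axis times angle).
In Python, from bench import env, imaging, readout gives the robot as it stands. The module is installed in compiled form; this text tells all that it offers. Calls block until the motion is done:
- env.move_ptp(position, orientation): joint-space move of the TCP to a pose.
- env.move_straight(position, speed=150, orientation=None, guard=None): straight line of the TCP; orientation=None keeps the orientation; speed is the mean speed in mm/s. With guard (N) it stops when the force on the tool has changed by that much, and returns True; else False.
- env.move_j(angles): joint-space move.
- env.release() and env.grab(f_grip=None): open the fingers fully, or close them until they stop; f_grip is the grip in N (None keeps the last).
- env.hold(seconds).
- env.ik(position, orientation): joint angles nearest the present ones, or None.
- imaging.grab_frame(name): name is "scene" or "side" or "wrist"; returns a dict with "frame" (420x560x3 uint8, red, green, blue), "camera_matrix" (3x3 intrinsics, pixels), "cam_to_world" (4x4, takes a point from camera to world coordinates); the wrist camera has in their place "hand_eye" (4x4, takes a point from camera to tool coordinates, whose origin is the TCP and whose axes are the flange's). Camera axes: x right, y up, looking along -z (the intrinsics and any distortion apply to the point x, -y, -z); pixel columns grow to the right and rows downward; lengths in mm; the calibration is good to about 2 mm. A picture is of the moment at which its call begins: read the wrist's pose just before it. There is no depth.
A pose or a line that the arm cannot do raises env.IKError and nothing moves.
- env.sign_off(): hands the job in; it is judged then, once.
Readings, each from a call of its own:
- readout.current_time_s(): time.
- readout.current_joint_pos(): joint angles.
- readout.current_dq(): joint speeds.
- readout.current_effort(): joint torques, N m.
- readout.current_tool_pos(): TCP position.
- readout.current_tool_rot(): TCP orientation.
- readout.current_contact_force(): force on the tool from outside, world axes, zero at the start.
- readout.current_ft_torque(): the same for the moment, N m.
- readout.current_width(): finger opening in mm.
- readout.current_finger_force(): force on a finger pad.
Only numpy, scipy, OpenCV 4.12 (cv2) and the standard library are available. Lean on these libraries where they do the work, as an engineer would, in place of code of your own. Each camera call takes 0.05 s, during which the arm holds its last target. There are 200 camera calls.

## Working session

There is one attempt and no reset: what is moved stays moved. The work goes in short steps, each a Python script; the robot and the scene stay as the last script left them, time stands still between calls to the robot, and variables do not carry over. Pictures are saved under pics/ and viewed, at most 10 in all, crops included, and the job is handed in when it is done.

```bash
mkdir -p pics; cat > h.py <<'E'
import numpy as np, cv2
from bench import env, imaging, readout
from scipy.spatial.transform import Rotation as R
def shot(name,fn=None,save=None):
    p=np.array(readout.current_tool_pos()); r=np.array(readout.current_tool_rot())
    d=imaging.grab_frame(name)
    if 'hand_eye' in d:
        T=np.eye(4);T[:3,:3]=R.from_rotvec(r).as_matrix();T[:3,3]=p
        d['cam_to_world']=T@np.array(d['hand_eye'])
    if fn:
        cv2.imwrite('pics/%s.png'%fn,d['frame'][:,:,::-1])
        np.savez('pics/%s.npz'%fn,K=d['camera_matrix'],T=d['cam_to_world'],frame=d['frame'],**({'dist':d['distortion']} if 'distortion' in d else {}))
    return d
def px2w(fn,u,v,z):
    d=np.load('pics/%s.npz'%fn);K=d['K'];T=d['T']
    a=np.linalg.solve(K,[u,v,1]);ray=T[:3,:3]@np.array([a[0],-a[1],-1.]);o=T[:3,3]
    return o+ray*(z-o[2])/ray[2]
def w2px(fn,P):
    d=np.load('pics/%s.npz'%fn);T=np.linalg.inv(d['T']);c=T[:3,:3]@np.array(P,float)+T[:3,3]
    q=d['K']@np.array([c[0],-c[1],-c[2]]);return q[:2]/q[2]
E
python3 - <<'E'
from h import *
for n in ['scene','side','wrist']:
    d=shot(n,n+'0');print(n,d.keys(),np.round(d['camera_matrix'],1).tolist(),np.round(d['cam_to_world'],2).tolist())
print(readout.current_tool_rot(),readout.current_time_s())
a=[cv2.imread('pics/%s0.png'%n) for n in ['scene','side']]
E
```

```text
scene dict_keys(['frame', 'camera_matrix', 'cam_to_world']) [[496.8, 0.0, 281.8], [0.0, 496.8, 220.2], [0.0, 0.0, 1.0]] [[0.07, -0.77, 0.63, 1248.14], [1.0, 0.06, -0.04, 34.36], [-0.01, 0.64, 0.77, 921.52], [0.0, 0.0, 0.0, 1.0]]
side dict_keys(['frame', 'camera_matrix', 'cam_to_world']) [[469.5, 0.0, 278.9], [0.0, 469.5, 212.2], [0.0, 0.0, 1.0]] [[0.94, 0.23, -0.26, 289.69], [-0.35, 0.64, -0.68, -749.57], [0.01, 0.73, 0.68, 897.5], [0.0, 0.0, 0.0, 1.0]]
wrist dict_keys(['frame', 'camera_matrix', 'hand_eye', 'cam_to_world']) [[300.3, 0.0, 278.9], [0.0, 300.3, 210.0], [0.0, 0.0, 1.0]] [[-1.0, 0.0, 0.0, 675.3], [-0.0, -0.95, -0.31, -83.95], [0.0, -0.31, 0.95, 383.99], [0.0, 0.0, 0.0, 1.0]]
[ 2.22067896e+00 -2.22080397e+00 -1.21469864e-03] 0.15
```

View pics/scene0.png

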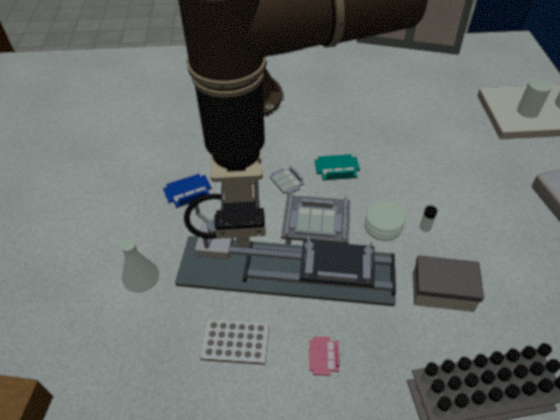

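View pics/side0.png

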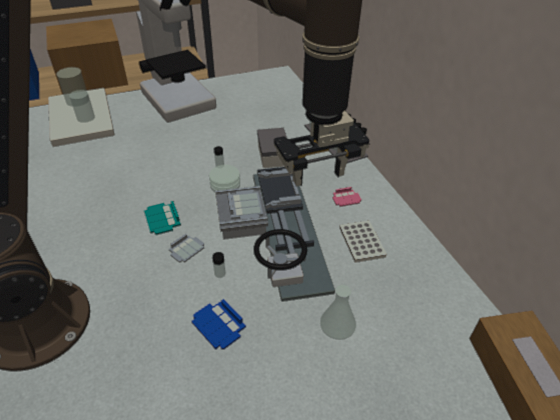

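The scene picture shows the silver holder on the grey lane (317,217), the carriage at (338,262) and the wheel at (208,215), partly hidden. The side picture shows the wheel at (280,249), vial_a (218,262), vial_b (219,155), dishes (225,180), flask (339,312) and the lane (242,208).
Possible holders in the scene picture are silver on the lane (317,217), smaller silver (286,180), blue (187,189), teal (338,165) and pink (324,355). I choose the one on the lane and check it in an enlarged crop.

```bash
python3 - <<'E'
from h import *
a=cv2.imread('pics/scene0.png')[180:310,240:420]; b=cv2.imread('pics/side0.png')[160:290,190:340]
a=cv2.resize(a,None,fx=4.4,fy=4.4,interpolation=cv2.INTER_CUBIC); cv2.imwrite('pics/c1.png',a)
b=cv2.resize(b,None,fx=4.6,fy=4.6,interpolation=cv2.INTER_CUBIC); cv2.imwrite('pics/c2.png',b)
E
```

```text
(no output)
```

View pics/c1.png

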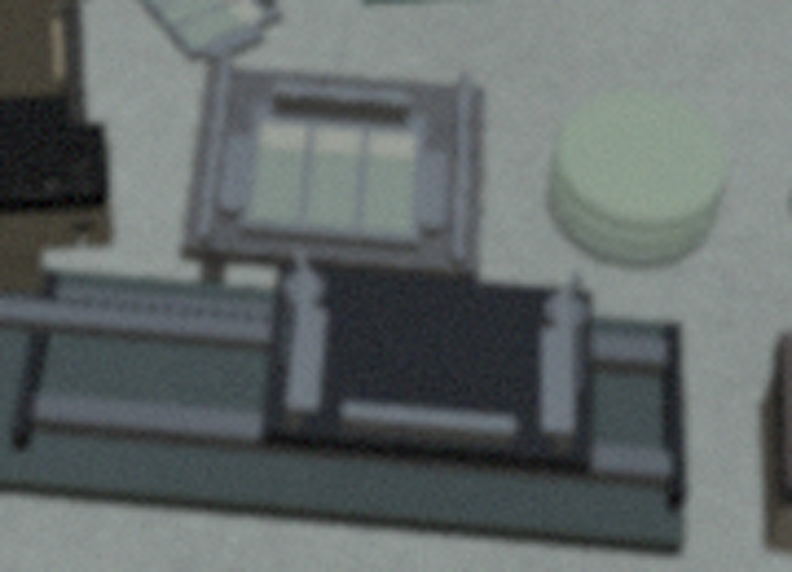

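View pics/c2.png

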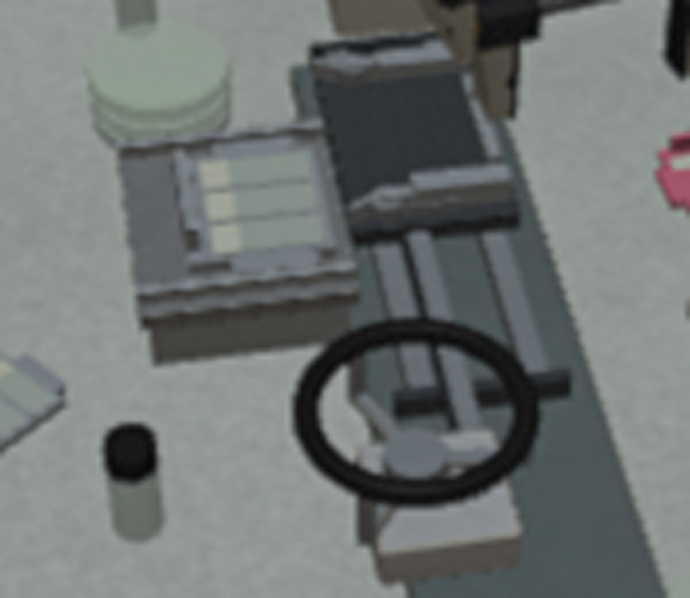

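The crops confirm the larger silver holder sitting on the lane. In c1 the lane's front corners are at about (187,248) and (474,266), the rear ones at (208,62) and (484,84). In c2 the wheel centre is at about (417,411).

```bash
python3 - <<'E'
from h import *
c1=lambda u,v,z:px2w('scene0',240+u/4.4,180+v/4.4,z)
c2=lambda u,v,z:px2w('side0',190+u/4.6,160+v/4.6,z)
for n,p in dict(FL=c1(187,248,50),FR=c1(474,266,50),BL=c1(208,62,55),BR=c1(484,84,55),mouthL=c1(303,262,62),mouthR=c1(575,280,62),fl0=c1(262,440,40),fl1=c1(588,468,40),
  s_FL=c2(355,290,50),s_BL=c2(143,318,50),s_BR=c2(118,145,60),s_FR=c2(322,122,60),wheel=c2(417,411,107),wl=c2(295,411,107),wr=c2(540,411,107),
  vial_a_top=c2(130,440,65),dish=c1(640,140,45)).items(): print(n,p.round(1))
for q in [(339,330)]: print('flask',px2w('side0',*q,0).round(1))
print(px2w('scene0',286,180,5))
E
```

```text
FL [577.9  76.5  50. ]
FR [599.7 218.6  50. ]
BL [456.9  96.2  55. ]
BR [483.5 241.4  55. ]
mouthL [600.  132.4  62. ]
mouthR [620.7 264.1  62. ]
fl0 [687.7 104.6  40. ]
fl1 [714.2 256.   40. ]
s_FL [575.3  70.3  50. ]
s_BL [457.8  89.7  50. ]
s_BR [480.9 225.6  60. ]
s_FR [602.  204.2  60. ]
wheel [556.1 -76.2 107. ]
wl [499.5 -55.3 107. ]
wr [613.3 -97.2 107. ]
vial_a_top [424.8  -8.3  65. ]
dish [519.9 319.3  45. ]
flask [ 627.6 -255.     0. ]
[362.28032366 100.23562644   5.        ]
```

View pics/wrist0.png

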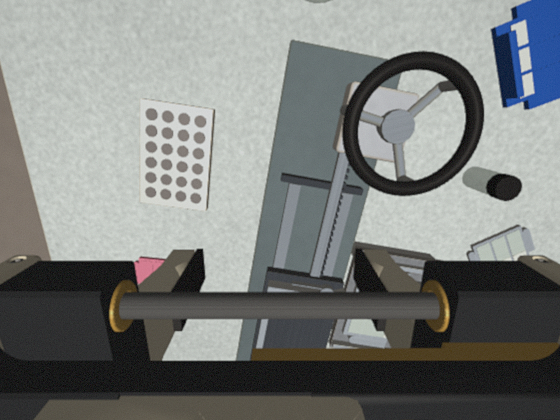

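```bash
python3 - <<'E'
from h import *
for P in ([556,-76,107],[589,146,50],[611,-76,107],[501,-76,107],[556,-21,107],[556,-131,107]): print(P,w2px('wrist0',P).round(1))
C=np.array([556,-76,87.])
for th in np.arange(-3,3.2,.6):   # rim angle; tool y along radial
  o=[]
  for s in (0,np.pi):
    r=(R.from_euler('z',th+s)*R.from_rotvec([2.2214,-2.2214,0])*R.from_euler('z',0)).as_rotvec()
    q=env.ik(list(C+55*np.array([np.cos(th),np.sin(th),0])),list(r)); o.append(None if q is None else np.round(q,2).tolist())
  print(round(th,2),o)
E
```

```text
[556, -76, 107] [412.9 122.8]
[589, 146, 50] [344.8 299.9]
[611, -76, 107] [350.9 122.7]
[501, -76, 107] [474.8 122.9]
[556, -21, 107] [404.8 183.5]
[556, -131, 107] [422.1  53.8]
-3.0 [None, [0.22, 0.23, -0.53, 0.0, -0.81, -0.08]]
-2.4 [[0.16, 0.26, -0.49, -0.0, -0.82, -2.56], [0.16, 0.26, -0.49, 0.0, -0.82, 0.59]]
-1.8 [[0.12, 0.3, -0.43, -0.0, -0.84, -1.92], [0.12, 0.3, -0.43, 0.0, -0.84, 1.23]]
-1.2 [[0.11, 0.35, -0.36, -0.0, -0.87, -1.31], [0.11, 0.35, -0.36, 0.0, -0.87, 1.83]]
-0.6 [[0.14, 0.38, -0.31, 0.0, -0.89, -0.74], [0.14, 0.38, -0.31, -0.0, -0.89, 2.4]]
0.0 [[0.19, 0.38, -0.3, 0.0, -0.89, -0.19], [0.19, 0.38, -0.3, -0.0, -0.89, 2.95]]
0.6 [[0.25, 0.36, -0.33, 0.0, -0.88, 0.35], [0.25, 0.36, -0.33, -0.0, -0.88, -2.79]]
1.2 [[0.3, 0.33, -0.39, 0.0, -0.86, 0.9], [0.3, 0.33, -0.39, -0.0, -0.86, -2.24]]
1.8 [[0.32, 0.28, -0.46, 0.0, -0.83, 1.48], [0.32, 0.28, -0.46, -0.0, -0.83, -1.66]]
2.4 [[0.3, 0.24, -0.52, 0.0, -0.81, 2.1], [0.3, 0.24, -0.52, -0.0, -0.81, -1.05]]
3.0 [[0.25, 0.22, -0.54, -0.0, -0.81, 2.75], [0.25, 0.22, -0.54, 0.0, -0.81, -0.4]]
```

Wheel centre agrees between the side and wrist views: the ring in wrist0 is centred at about (413,123). Now pinch the rim and crank 2.9 rad.

```bash
cat >> h.py <<'E'
C=np.array([556.,-76.,88.])
def rim(th,z=88.):
    r=(R.from_euler('z',th)*R.from_rotvec([2.2214415,-2.2214415,0])).as_rotvec()
    return [556+55*np.cos(th),-76+55*np.sin(th),z],list(r)
E
python3 - <<'E'
from h import *
p,r=rim(2.4,200); env.move_ptp(p,r)
p,r=rim(2.4); print(env.move_straight(p,120,r,guard=15))
env.grab(40); print(readout.current_width(),readout.current_contact_force(),readout.current_time_s())
for k in range(1,16):
    p,r=rim(2.4-2.9*k/15); env.move_straight(p,60,r)
    if k%5==1: print(k,np.round(readout.current_contact_force(),1),readout.current_width(),readout.current_time_s())
shot('wrist','w1');shot('scene','s1');shot('side','d1');print(readout.current_time_s())
a=cv2.imread('pics/s1.png')[180:310,240:420]
cv2.imwrite('pics/c3.png',cv2.resize(a,None,fx=4.4,fy=4.4,interpolation=cv2.INTER_CUBIC))
E
```

```text
False
13.700127790862592 [-9.31719445 12.53254531  8.38609581] 4.4417
1 [-11.5  19.8   9.8] 13.743339537239521 4.7833
6 [ 0.7 19.5 -1.2] 13.193278037056487 6.4917
11 [ 0.7 10.3  0. ] 13.62621845982988 8.2
9.7167
```

View pics/c3.png

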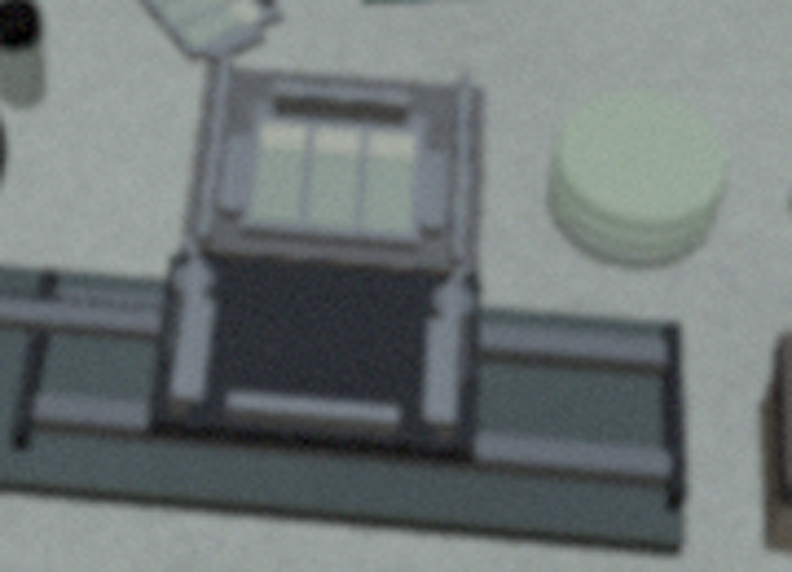

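c3 shows the bracket almost in line with the lane: bracket arms at about (190,330) and (447,360), lane strips ending near (203,248) and (462,266). I'll release and look from directly above.

```bash
cat >> h.py <<'E'
YAW=-0.158
def lane(yaw=None):
    y=YAW if yaw is None else yaw
    X=np.array([np.cos(y),np.sin(y),0]);Y=np.array([-np.sin(y),np.cos(y),0])
    return X,Y,list(R.from_matrix(np.c_[X,-Y,[0,0,-1]]).as_rotvec())
E
python3 - <<'E'
from h import *
env.release(); p,_=rim(-.5,200); env.move_straight(p,200)
X,Y,r=lane(); O=np.array([589,147,0.])
p=O-75*X; p[2]=150; print(env.ik(list(p),r)); env.move_ptp(list(p),r)
shot('wrist','w2'); print(readout.current_time_s(),readout.current_tool_pos(),readout.current_joint_pos())
print(w2px('w2',O+[0,0,50]))
cv2.imwrite('pics/c4.png',cv2.resize(cv2.imread('pics/w2.png'),(800,600),interpolation=cv2.INTER_CUBIC))
E
```

```text
[ 6.63049471e-01  2.00708065e-01 -3.95413450e-01  4.44089210e-16
 -9.74674812e-01  7.49746855e-01]
13.025 [515.1164863  158.25382145 149.69960648] [ 6.62031018e-01  2.01378577e-01 -3.95356609e-01  9.74283636e-05
 -9.74704768e-01  7.48648448e-01]
[277.96650783 124.78114929]
```

View pics/c4.png

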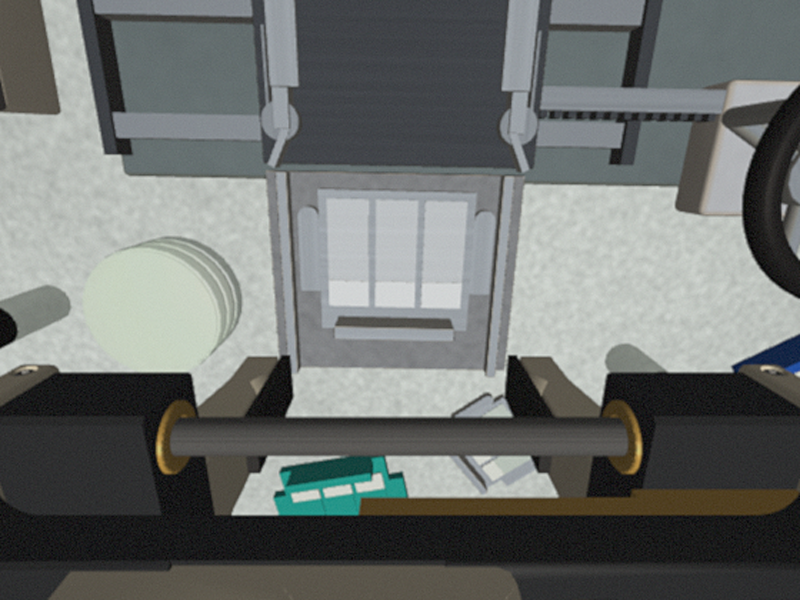

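c4 shows, from above, the lane with its strips (front ends about (282,173) and (511,173), rear (295,370) and (492,373)), the holder with its flange at (394,328), and the bracket lips' inner edges (298,85) and (503,85). I'll take sub-pixel edges along a few rows by code.

```bash
python3 - <<'E'
from h import *
f=lambda u,v,z:px2w('w2',u*.7,v*.7,z)
P=dict(laneFL=f(267,172,50),laneFR=f(525,172,50),sFL=f(282.5,173,60),sFR=f(511,173,60),sBL=f(295,371,60),sBR=f(491.5,374,60),
lip1L=f(298,85,66),lip1R=f(503,85,66),lip2L=f(296,15,66),lip2R=f(505,15,66),tipL=f(270,167,66),tipR=f(532,169,66),
flL=f(335,335,76),flR=f(453,338,76),eLf=f(308,210,58),eRf=f(484,212,58))
for k,v in P.items(): print(k,v.round(1))
m=lambda a,b:(P[a]+P[b])/2
F=m('sFL','sFR');B=m('sBL','sBR');d=F-B;yaw=np.arctan2(d[1],d[0]);e=P['sFL']-P['sFR'];print('yaw',yaw,np.arctan2(-e[0],e[1]),np.linalg.norm(e),np.linalg.norm(P['sBL']-P['sBR']),np.linalg.norm(d))
e=P['lip1L']-P['lip1R'];print('lip',np.linalg.norm(e))
for y in (yaw,np.arctan2(-e[0],e[1]),-.158):
  X,Y,_=lane(y)
  print(round(y,4),[(k,((q-F)@X).round(1),((q-F)@Y).round(1)) for k,q in dict(lip1=m('lip1L','lip1R'),lip2=m('lip2L','lip2R'),tip=m('tipL','tipR'),lanefront=m('laneFL','laneFR'),back=B,fl=m('flL','flR'),ear=m('eLf','eRf')).items()])
g=cv2.cvtColor(np.load('pics/w2.npz')['frame'],cv2.COLOR_RGB2GRAY).astype(float)
for row,lo,hi in [(30,165,390),(45,165,390),(60,165,390),(130,170,380),(150,170,380),(200,180,370),(240,190,360)]:
  s=cv2.GaussianBlur(g,(3,5),0)[row];dd=np.gradient(s); i=[(j,int(dd[j])) for j in range(lo,hi) if abs(dd[j])>9 and abs(dd[j])>=max(abs(dd[j-1]),abs(dd[j+1]))]; print(row,i)
E
```

```text
laneFL [604.2 220.4  50. ]
laneFR [580.8  73.7  50. ]
sFL [602.1 209.1  60. ]
sFR [582.2  84.2  60. ]
sBL [482.2 230.4  60. ]
sBR [460.1 106.1  60. ]
lip1L [642.7 189.5  66. ]
lip1R [626.3  86.3  66. ]
lip2L [672.9 183.4  66. ]
lip2R [657.   82.8  66. ]
tipL [606.1 213.5  66. ]
tipR [582.9  74.3  66. ]
flL [508.8 196.5  76. ]
flR [496.  128.8  76. ]
eLf [580.  200.1  58. ]
eRf [563.  100.6  58. ]
yaw -0.1767662045672634 -0.15794082926520395 126.56481353209479 126.21303321230248 122.93088214083639
lip 104.46154738782565
-0.1768 [('lip1', np.float64(43.2), np.float64(-1.2)), ('lip2', np.float64(74.0), np.float64(-0.5)), ('tip', np.float64(2.8), np.float64(-2.3)), ('lanefront', np.float64(0.3), np.float64(0.4)), ('back', np.float64(-122.9), np.float64(-0.0)), ('fl', np.float64(-91.2), np.float64(-0.1)), ('ear', np.float64(-21.0), np.float64(0.0))]
-0.1577 [('lip1', np.float64(43.2), np.float64(-2.0)), ('lip2', np.float64(74.0), np.float64(-1.9)), ('tip', np.float64(2.7), np.float64(-2.4)), ('lanefront', np.float64(0.3), np.float64(0.4)), ('back', np.float64(-122.9), np.float64(2.3)), ('
[... 607 characters left out ...]
(381, 15)]
60 [(180, -14), (184, 23), (187, -19), (189, 21), (201, -9), (208, -16), (351, 35), (371, -23), (375, -22), (379, 20)]
130 [(186, -20), (193, 12), (200, -30), (203, 20), (349, -20), (352, 34), (359, -14), (366, 21)]
150 [(187, -23), (195, 15), (202, -28), (204, 16), (208, 13), (228, 10), (258, -10), (263, 10), (292, -11), (297, 12), (326, -11), (332, -17), (335, 14), (347, -22), (350, 33), (357, -13), (364, 26)]
200 [(191, -23), (198, 13), (204, -29), (207, 18), (210, 12), (230, 17), (258, -18), (262, 17), (290, -18), (295, 21), (323, -18), (343, -31), (346, 34), (352, -14), (359, 26)]
240 [(194, -25), (201, 15), (207, -33), (210, 19), (339, -19), (342, 34), (348, -13), (355, 28)]
```

```bash
python3 - <<'E'
from h import *
L={130:((200,352),(186,366)),150:((202,350),(187,364)),200:((204.5,346),(191,359)),240:((207,342),(194,355))}
Bk={30:((207,353),(178,383)),45:((208,352),(179,381)),60:((208,351),(180,379.5))}
lp=[(px2w('w2',a[i][0],r,z)+px2w('w2',a[i][1],r,z))/2 for r,a in L.items() for i,z in ((0,60),(1,50))]
for r,a in L.items(): print(r,[np.linalg.norm(px2w('w2',a[i][0],r,z)-px2w('w2',a[i][1],r,z)).round(1) for i,z in ((0,60),(1,50))])
lp=np.array(lp); c=lp[:,:2].mean(0); d=np.linalg.svd(lp[:,:2]-c)[2][0]; d*=np.sign(d[0]); print('lane yaw',np.arctan2(d[1],d[0]),c)
n=np.array([-d[1],d[0]])
for r,a in Bk.items():
  print(r,[((((px2w('w2',a[i][0],r,z)+px2w('w2',a[i][1],r,z))/2)[:2]-c)@n).round(2) for i,z in ((0,66),(1,45))])
X,Y,_=lane(-.168)
for r,a in Bk.items():
  print(r,[((((px2w('w2',a[i][0],r,z)+px2w('w2',a[i][1],r,z))/2)-np.r_[c,0])@Y).round(2) for i,z in ((0,66),(1,45))])
E
```

```text
130 [np.float64(121.3), np.float64(149.5)]
150 [np.float64(120.5), np.float64(150.0)]
200 [np.float64(121.4), np.float64(150.0)]
240 [np.float64(121.0), np.float64(150.1)]
lane yaw -0.17490516542790513 [542.86350785 156.65987677]
30 [np.float64(-1.92), np.float64(-2.34)]
45 [np.float64(-2.09), np.float64(-2.14)]
60 [np.float64(-1.9), np.float64(-2.14)]
30 [np.float64(-2.69), np.float64(-3.15)]
45 [np.float64(-2.8), np.float64(-2.88)]
60 [np.float64(-2.54), np.float64(-2.8)]
```

The lane and strip widths come out at 150 and 121 mm, as specified. Lane yaw is -0.175 and the bracket is 2.0 mm past, so I turn back 0.115 rad and check.

```bash
sed -i 's/^YAW=.*/YAW=-0.175/' h.py; python3 - <<'E'
from h import *
p,r=rim(-.5,170); env.move_ptp(p,r)
p,r=rim(-.5); env.move_straight(p,150,r,guard=15)
env.grab(40)
p,r=rim(-.385); env.move_straight(p,30,r); print(readout.current_contact_force())
env.release(); p,_=rim(-.385,170); env.move_straight(p,200)
X,Y,r=lane(); p=np.array([515.1,158.3,150]); env.move_ptp(list(p),r)
shot('wrist','w3'); print(readout.current_time_s())
cv2.imwrite('pics/c5.png',cv2.resize(cv2.imread('pics/w3.png'),(800,600),interpolation=cv2.INTER_CUBIC))
g=cv2.cvtColor(np.load('pics/w3.npz')['frame'],cv2.COLOR_RGB2GRAY).astype(float)
for row,lo,hi in [(30,165,390),(45,165,390),(60,165,390),(130,170,380),(150,170,380),(200,180,370),(240,190,360)]:
  s=cv2.GaussianBlur(g,(3,5),0)[row];dd=np.gradient(s); i=[(j,int(dd[j])) for j in range(lo,hi) if abs(dd[j])>12 and abs(dd[j])>=max(abs(dd[j-1]),abs(dd[j+1]))]; print(row,i)
E
```

```text
[-6.77083956  8.8370552   4.3691943 ]
19.5583
30 [(170, -13), (175, 22), (179, 21), (200, -31), (346, 34), (366, -25), (371, -21), (376, 14)]
45 [(172, -13), (176, 22), (181, 23), (201, -31), (345, 33), (365, -28), (367, 13), (369, -19), (374, 14)]
60 [(173, -14), (178, 23), (182, 23), (202, -30), (344, 32), (364, -27), (366, 14), (368, -24), (373, 26)]
130 [(184, -23), (191, 13), (198, -32), (201, 21), (347, -21), (350, 35), (357, -14), (364, 25)]
150 [(186, -25), (193, 14), (200, -33), (203, 18), (207, 12), (219, -12), (261, 12), (330, -14), (333, 12), (345, -23), (349, 30), (355, -13), (363, 24)]
200 [(190, -22), (197, 12), (204, -31), (207, 18), (229, 19), (257, -19), (261, 17), (289, -17), (294, 19), (322, -20), (342, -30), (345, 35), (351, -13), (358, 25)]
240 [(194, -25), (201, 14), (207, -32), (210, 18), (339, -19), (342, 34), (348, -13), (355, 28)]
```

```bash
python3 - <<'E'
from h import *
L={130:((198.3,350),(184,364)),150:((200.2,348.8),(186,362.8)),200:((204.2,345),(190,358)),240:((207,342),(194,355))}
Bk={30:((200,346),(170,376)),45:((201,345),(172,374)),60:((202,344),(173,373))}
M=lambda a,r,i,z:(px2w('w3',a[i][0],r,z)+px2w('w3',a[i][1],r,z))/2
lp=np.array([M(a,r,i,z) for r,a in L.items() for i,z in ((0,60),(1,50))])
c=lp[:,:2].mean(0); d=np.linalg.svd(lp[:,:2]-c)[2][0]; d*=np.sign(d[0]); n=np.array([-d[1],d[0]])
print(np.arctan2(d[1],d[0]),c)
b=np.array([M(a,r,i,z) for r,a in Bk.items() for i,z in ((0,66),(1,45))])
print(((b[:,:2]-c)@n).round(2))
X,Y,r=lane()
f=lambda u,v,z:px2w('w3',u*.7,v*.7,z)
print(px2w('w3',275,121,50),(px2w('w3',275,121,50)[:2]-c)@d)
E
```

```text
-0.1774211009653699 [543.10149654 156.4485622 ]
[0.56 0.87 0.59 0.91 0.63 0.95]
[592.28723835 147.05054566  50.        ] 50.07230229335756
```

View pics/c5.png

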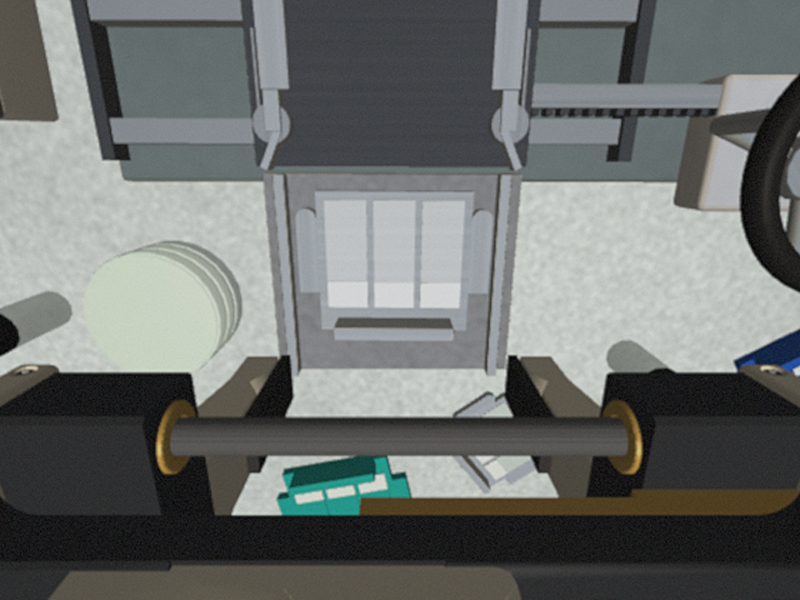

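c5 shows the bracket lips at (288,85) and (496,85), now in line with the lane to within about 0.7 mm. Next I push the holder from behind its flange.

```bash
cat >> h.py <<'E'
O=np.array([592.3,147.3,0.])
def lp(x,y,z):
    X,Y,_=lane(); return list(O+x*X+y*Y+[0,0,z])
def tolane(P):
    X,Y,_=lane(); P=np.array(P)-O; return np.round([P@X,P@Y,P[2]],1)
E
python3 - <<'E'
from h import *
f=lambda u,v,z:px2w('w3',u*.7,v*.7,z)
for q in [(335,340,76),(453,340,76),(306,212,58),(482,212,58)]: print(tolane(f(*q)))
_,_,r=lane()
env.grab(20)
env.move_ptp(lp(-115,1,110),r)
print(env.move_straight(lp(-115,1,54),100,guard=12),tolane(readout.current_tool_pos()))
print(env.move_straight(lp(-60,0.5,54),40,guard=15),tolane(readout.current_tool_pos()),np.round(readout.current_contact_force(),1))
shot('wrist','w4');shot('scene','s4');print(readout.current_time_s())
a=cv2.imread('pics/s4.png')[180:310,240:420];a=cv2.resize(a,(554,400))
b=cv2.resize(cv2.imread('pics/w4.png'),(246,185));m=np.zeros((400,800,3),np.uint8);m[:,:554]=a;m[:185,554:]=b;cv2.imwrite('pics/m4.png',m)
E
```

```text
[-93.1  33.7  76. ]
[-93.2 -35.4  76. ]
[-21.3  49.6  58. ]
[-21.3 -51.4  58. ]
False [-114.4    1.4   54.5]
False [-60.4   0.7  53.9] [-4.1  3.5  2. ]
23.65
```

```bash
python3 - <<'E'
from h import *
shown=False
for x in list(range(-55,12,5)):
    h=env.move_straight(lp(x,0.5,53.5),25,guard=26)
    print(x,h,tolane(readout.current_tool_pos()),np.round(readout.current_contact_force(),1),round(readout.current_time_s(),1))
    if h or np.linalg.norm(readout.current_contact_force())>27: break
shot('wrist','w5');shot('scene','s5')
a=cv2.imread('pics/s5.png')[200:290,250:390];a=cv2.resize(a,(780,501),interpolation=cv2.INTER_CUBIC);cv2.imwrite('pics/c6.png',a)
E
```

```text
-55 False [-55.1   0.6  53.5] [-5.1  2.6  3.1] 24.0
-50 False [-49.8   0.6  53.5] [-2.   1.1  0.3] 24.4
-45 False [-44.8   0.5  53.5] [-1.3  0.5 -0.2] 24.7
-40 False [-39.8   0.5  53.5] [-1.3  1.8  1.3] 25.1
-35 False [-34.9   0.5  53.5] [-1.4  0.7  0.8] 25.4
-30 False [-29.9   0.5  53.4] [-1.6  1.5  0.5] 25.8
-25 False [-24.8   0.5  53.4] [-1.2  2.  -0.4] 26.1
-20 False [-19.8   0.4  53.4] [-1.   0.6 -1.1] 26.4
-15 False [-14.7   0.5  53.5] [-1.1  1.7 -0.6] 26.8
-10 False [-9.5  0.5 53.6] [-1.3 -0.   0.3] 27.1
-5 False [-4.4  0.6 53.7] [ 0.1  0.1 -0.7] 27.5
0 True [-4.1  0.3 53.2] [ 0.4 -1.  -0.8] 27.7
```

View pics/c6.png

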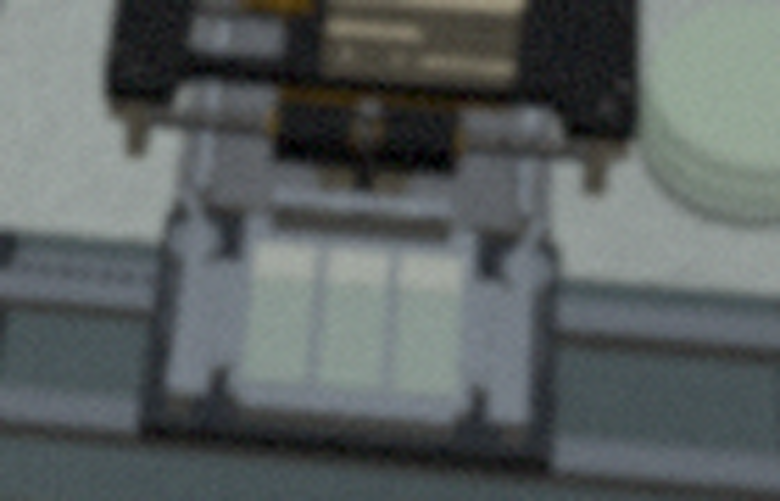

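c6 shows the holder in the bracket with the plate's front edge by the stop at (340,410). The push stopped at 26 N or more. I'll push once more to confirm it is home, then back off and look from above.

```bash
python3 - <<'E'
from h import *
h=env.move_straight(lp(3,0.3,53.5),12,guard=28)
print(h,tolane(readout.current_tool_pos()),np.round(readout.current_contact_force(),1))
env.move_straight(lp(-20,0.3,55),60); env.move_straight(lp(-35,0.3,140),150)
_,_,r=lane(); env.move_ptp(lp(-60,0.3,150),r); env.release(); env.hold(.3)
shot('wrist','w6');print(readout.current_time_s())
a=cv2.imread('pics/w6.png')[0:240,120:440];cv2.imwrite('pics/c7.png',cv2.resize(a,None,fx=2.5,fy=2.5,interpolation=cv2.INTER_CUBIC))
E
```

```text
True [-4.2 -0.2 52.4] [-0.3 -0.5 -0.6]
31.45
```

View pics/c7.png

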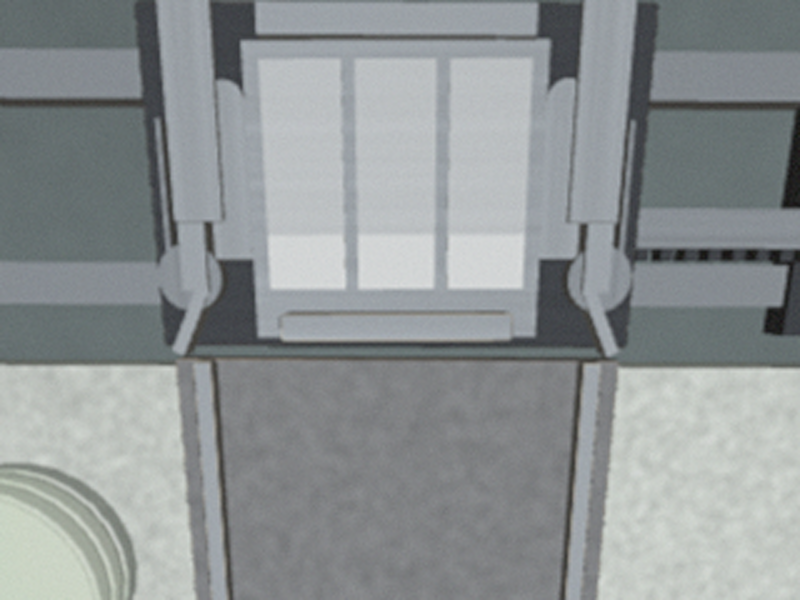

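c7 shows the holder inside the bracket. Its front edge is at row 40, right at the stop (lower edge at row 36). The ears end at row 258, with the clips closed behind them around row 280. Checking with numbers.

```bash
python3 - <<'E'
from h import *
f=lambda u,v,z:tolane(px2w('w6',120+u/2.5,v/2.5,z))
print('lane edge',f(397,359,50),'plate front L/R',f(245,40,57),f(549,38,57),'flange rear top',f(285,341,75),f(512,339,75),'plate rear base',f(258,337,57),f(536,337,57))
print('stop edge @57..70',f(397,36,57),f(397,36,65),'ear rear',f(235,258,57),f(560,258,57),'ear front',f(228,80,57),f(562,80,57),'carr floor front',f(397,345,49),'walls',f(216,200,66),f(570,200,66))
E
```

```text
lane edge [-0.3  0.1 50. ] plate front L/R [91.3 44.5 57. ] [ 92.  -43.9  57. ] flange rear top [ 7.4 34.1 75. ] [  8.1 -34.6  75. ] plate rear base [ 7.3 45.4 57. ] [  7.5 -45.1  57. ]
stop edge @57..70 [92.4  0.3 57. ] [90.2  0.3 65. ] ear rear [31.5 51.3 57. ] [ 31.7 -51.2  57. ] ear front [81.  50.2 57. ] [ 81.2 -48.4  57. ] carr floor front [ 4.2  0.2 49. ] walls [47.5 54.1 66. ] [ 47.7 -51.2  66. ]
```

The plate front is at 91.7 mm (home 92) and the flange rear at 7.7 mm (home 8). The holder is square, behind the clips, and the robot is clear.

```bash
python3 - <<'E'
from h import *
p=readout.current_tool_pos(); env.move_straight([p[0],p[1],p[2]+60],150); env.hold(.3)
print(env.sign_off())
E
```

```text
the job is handed in; nothing more can be done
None
```

The job is handed in: the bracket was cranked to within about 0.7 mm of the lane's line, and the holder was pushed past the clips and measured home against the stop to within about 0.5 mm and square. Flatness was not checked separately, and I used about 32 s of the 72 s.

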